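# Find the worn lever on the air manifold and cap its outlet

## Task

One of the three red-gripped lever valves on the blue air manifold has a worn pivot: rock the levers gently sideways to feel their play, never forcing one past its stop. Rock the loose one all the way over to the right, then all the way to the left, and leave it leaning there, while the two good levers stay upright. Then take it out of service by seating the green crown cap fully home on the outlet stem in front of it, and disturb nothing else.

Things in the scene. Friction and masses are not known exactly. Their poses are not given: they have to be found in the camera images.
- manifold: Blue air manifold, fixed, 150 (x) x 300 (y) x 30 mm, origin centred on its underside; +x away from the robot, +y to the robot's left. Stations 1, 2, 3 at y = +100, 0, -100 mm, each with a brass outlet stem in front (x = -45 mm) and a lever in a 36 mm square grey hub, 60 mm high, behind it (x = +45 mm).
- lever_1 (a joint): Lever of station 1: angle (rad) about a pin along the manifold's x, 50 mm above the counter; 0 = upright, positive = leaning left (manifold +y), negative = right. Pivot friction (about 2 N at the grip) keeps it where it is left; the levers all look alike. More than 30 N of contact (both finger pads added up, squeeze included) on a lever or the manifold damages it.
- lever_2 (a joint): Lever of station 2: angle (rad) about a pin along the manifold's x, 50 mm above the counter; 0 = upright, positive = leaning left (manifold +y), negative = right. A good lever, any of the three, has at most 0.06 rad of play to each side, then meets a springy stop, about 7 N per mm at the grip.
- lever_3 (a joint): Lever of station 3: angle (rad) about a pin along the manifold's x, 50 mm above the counter; 0 = upright, positive = leaning left (manifold +y), negative = right. The one worn lever, any of the three, swings on to about 0.22 rad on each side before its springy stops.
- grip_1 (a point): Centre of the red round grip of lever 1: a cylinder 16 mm in diameter and 30 mm long, lying along the manifold's x, 70 mm above the pivot (120 mm above the counter when upright), on a steel bar 10 x 9 mm. Axes of the lever.
- grip_2 (a point): Centre of the red round grip of lever 2: a cylinder 16 mm in diameter and 30 mm long, lying along the manifold's x, 70 mm above the pivot (120 mm above the counter when upright), on a steel bar 10 x 9 mm. Axes of the lever.
- grip_3 (a point): Centre of the red round grip of lever 3: a cylinder 16 mm in diameter and 30 mm long, lying along the manifold's x, 70 mm above the pivot (120 mm above the counter when upright), on a steel bar 10 x 9 mm. Axes of the lever.
- seat_1 (a point): Centre of the flat top of the brass collar (24 mm diameter, 60 mm above the counter) of outlet stem 1. The stem rises 22 mm above this point: 13 mm diameter, tapered to 9 mm in its top 4 mm.
- seat_2 (a point): Centre of the flat top of the brass collar (24 mm diameter, 60 mm above the counter) of outlet stem 2. The stem rises 22 mm above this point: 13 mm diameter, tapered to 9 mm in its top 4 mm.
- seat_3 (a point): Centre of the flat top of the brass collar (24 mm diameter, 60 mm above the counter) of outlet stem 3. The stem rises 22 mm above this point: 13 mm diameter, tapered to 9 mm in its top 4 mm.
- cap: Green crown valve cap, 30 g: cylinder 26 mm diameter, 34 mm tall (five small balls on top reach 39 mm), with a 17 mm bore, 24 mm deep, open below. Origin at the centre of its open rim, z up; it starts standing bore down on the counter, left or right of the manifold. Fully home, its rim rests on a stem's collar.
- dish: Copper coin dish, 90 mm diameter, 22 mm high; leave alone.
- black_cap: Black plastic dust cap, 22 mm diameter, 26 mm high; leave alone.
- chrome_cap: Chrome dust cap, 22 mm diameter, 26 mm high; leave alone.
- tin: Yellow patch tin, 68 mm diameter, 35 mm high; leave alone.
- core_tool: Orange-handled screwdriver, 130 mm long, lying behind the manifold; leave alone.
- jar: Small jar, 60 mm diameter, 75 mm high; leave alone.

How it is judged:
By the outcome, as a careful person would: the job done as asked, in the order asked, and still so for the second after the job is handed in, with the robot touching nothing.
It also fails if it takes over 72 s, if anything falls off the work surface, if the arm or the gripper's body presses on something with over 40 N, if the wrist force passes 120 N, or if a joint passes its speed limit or range.

## Robot

A 6-joint arm with a two-finger parallel gripper is mounted at the origin on the work surface. World frame = base frame: x ahead of the robot, y to its left, z up, the work surface at z = 0. Lengths are in m, angles in rad, forces in N, time in s.
With the tool pointing down it reaches from about 0.25 to 0.775 m from the base axis. Payload 8.9 kg.
Tool frame: the origin (TCP) lies midway between the tips of the shut fingers; the grasp point (between the pads) lies 19 mm behind it; z points along the fingers, y is the line along which they close (so a half turn about z gives the same grasp; the last joint's range is limited). The gripper opens to 85 mm and grips with 20 to 120 N. Pads are 22 mm wide; open, the fingers measure 114 mm over their backs; the gripper's body (76 mm by 85 mm) begins 54 mm behind the grasp point. The pads swing forward as they close: fully open they stand 13 mm farther back than shut.
Start: joints at [-1.304, 0.291, -0.153, 1.127, 0, 1.431], TCP at [0.207, -0.482, 0.231] pointing down, gripper open.
Joint ranges: [-2.52, 2.52], [-0.91, 1.74], [-1.3, 1.37], [-1.96, 2.02], [-1.52, 1.47], [-3.14, 3.14]. Speed limits (rad/s): [2.22, 2.22, 2.79, 3.14, 3.14, 3.14].

## Interface

Orientations are given as a rotation vector (axis times angle).
In Python, from workcell import robot, imaging, spotter gives the robot as it stands.
- The arm moves only by the shell command python3 -m handwheel 'ROWS' [FORCE]. ROWS is JSON, a list of rows, each a list of 5 numbers: the shift along the tool's x, y, z in units of 0.1 m (1.0 is 0.1 m), then the turn about the tool's z in units of pi rad (1.0 is pi rad), then the closure in counts, from 0 (fully open) to 255 (shut). A call has 1 to 5 rows; each row is the pose to reach, as a shift and turn from the pose commanded when the call began, along the tool's axes at that moment, turning the shorter way round; what a row does not reach only later rows make up. A row lasts 1/8 s, in which the tool goes at most 62.5 mm and 10.7 degrees, less where a joint would pass 70% of its speed; a pose out of reach is approached as far as the arm can. A call with a number of a shift or a turn outside -1 to 1 is refused whole. A call with a gripper value outside its range is refused whole. The fingers move at their own pace and stop on an object; FORCE is the grip in N (left out, the last holds). Time passes only in rows, so rows that repeat a pose let the fingers close. It gives the time, the measured TCP pose, the force, the opening and the grip force at its end, in the units of the state.
- robot.get_obs(): the state, without advancing time (a new reading comes with each control period).
- imaging.capture(name): name is "scene" or "top" or "wrist"; returns a dict with "frame" (400x640x3 uint8, red, green, blue), "fx", "fy", "cx", "cy" (pixels), "world_to_cam" (4x4, takes a point from world to camera coordinates). Camera axes: x right, y down, z forward; pixel columns grow to the right and rows downward; lengths in m; the calibration is good to about 2 mm. A picture is of the moment at which its call begins. There is no depth.
- robot.job_done(): hands the job in; it is judged then, once.
Trained networks look in a picture, given as the dict that the camera call returned (one of the last four; its "shot" number tells which), for a name from the list of things; names that differ only in an ending like _2 or _b are one class to them, and where a whole thing is asked for, a point or a joint stands for the part that bears it (a point fixed in the world has none). Each returns a list of dicts, best first, with "score" (0 to 1); they miss things now and then, are a little off and sometimes report something else, mostly with a low value. They report only what shows in the picture. A call takes as long as a camera call.
- spotter.look_for(label, picture): "rect" ([left, top, right, bottom] in pixels, round what is visible of it).
The state is a dict: "t": time; "q": joint angles; "qd": joint speeds; "joint_efforts": joint torques, N m; "tool_pos": TCP position; "ee_rot": TCP orientation; "ft_force": force on the tool from outside, world axes, zero at the start; "torque": the same for the moment, N m; "width": finger opening in m; "grasp_force": force on a finger pad.
Only numpy, scipy, OpenCV 4.12 (cv2) and the standard library are available. Lean on these libraries where they do the work, as an engineer would, in place of code of your own. Each camera call takes 0.05 s, during which the arm holds its last target. There are 200 camera calls.

## Working session

There is one attempt and no reset: what is moved stays moved. The work goes in short steps, Python scripts to look and compute and a shell command to move; the robot and the scene stay as the last step left them, time stands still between calls to the robot, and variables do not carry over. Pictures are saved under pics/ and viewed, at most 10 in all, crops included, and the job is handed in when it is done.

```bash
mkdir -p pics; ls; python3 - <<'E'
from workcell import robot, imaging, spotter
import cv2
for n in ["scene","top"]:
    p=imaging.capture(n); cv2.imwrite(f"pics/{n}0.png",p["frame"][:,:,::-1])
    print(n,p["fx"],p["cx"],p["cy"],p["world_to_cam"].tolist() if hasattr(p["world_to_cam"],'tolist') else p["world_to_cam"])
    for l in ["cap","manifold","grip_1","dish","jar","tin","black_cap","chrome_cap","core_tool"]:
        print(l,[( [round(float(v)) for v in d["rect"]],round(d["score"],2)) for d in spotter.look_for(l,p)][:4])
o=robot.get_obs(); print(o)
E
```

```text
pics
scene 501.34661551249485 324.97830683407443 198.36723065191245 [[0.6546419183310337, 0.7558094499169385, 0.014001220665327071, -0.41869529127391847], [0.5912025032830845, -0.5003501343792222, -0.6325577784981455, -0.3071304918586729], [-0.47108763396599446, 0.4223763942776032, -0.7743866106031093, 1.4743772091225802], [0.0, 0.0, 0.0, 1.0]]
cap [([150, 273, 162, 289], 0.47), ([322, 165, 332, 192], 0.16)]
manifold [([247, 142, 376, 239], 0.79)]
grip_1 [([282, 186, 295, 210], 0.65), ([356, 144, 367, 172], 0.5)]
dish [([372, 117, 404, 142], 0.82), ([427, 189, 457, 222], 0.73)]
jar [([264, 304, 293, 345], 0.87), ([318, 164, 329, 196], 0.74)]
tin [([428, 188, 456, 220], 0.97), ([263, 304, 296, 347], 0.45)]
black_cap [([318, 164, 332, 195], 0.68), ([248, 143, 382, 242], 0.67), ([435, 156, 443, 164], 0.4)]
chrome_cap [([188, 327, 203, 344], 0.51)]
core_tool [([331, 251, 382, 284], 0.96)]
top 481.7065923096018 322.5583097935592 200.03122325363148 [[-0.009701260726687701, -0.9996509193978936, 0.02457488326032129, -0.011774767021305673], [-0.9882383187585965, 0.005833898552120595, -0.15281
[... 538 characters left out ...]
], 0.64)]
{'t': 1.0, 'q': array([-1.30433865e+00,  2.90699622e-01, -1.53425481e-01,  1.12669213e+00,
        2.67777939e-06,  1.43152542e+00]), 'qd': array([ 1.62673611e-03, -8.66835020e-04, -1.18399218e-03, -3.87457845e-04,
        1.95459600e-05, -3.47692619e-04]), 'joint_efforts': array([ 3.31489946e-04, -5.37030065e+01,  3.31644309e+01,  1.65484591e-03,
       -3.36365965e-04,  1.48522184e-05]), 'tool_pos': array([ 0.20722662, -0.4823587 ,  0.23129578]), 'ee_rot': array([-3.07714902e+00, -6.32950375e-01, -2.11093677e-06]), 'ft_force': array([ 0.57653563, -0.00367301,  0.28673759]), 'torque': array([ 0.02437764,  0.03002918, -0.03091124]), 'grasp_force': 0.0, 'width': 0.08529891329742277}
```

```bash
python3 - <<'E'
import cv2
a=cv2.imread("pics/top0.png")[110:310,140:480]
cv2.imwrite("pics/topc.png",cv2.resize(a,None,fx=2.3,fy=2.3,interpolation=cv2.INTER_CUBIC))
a=cv2.imread("pics/scene0.png")[100:360,130:470]
cv2.imwrite("pics/scenec.png",cv2.resize(a,None,fx=2.3,fy=2.3,interpolation=cv2.INTER_CUBIC))
E
```

```text
(no output)
```

View pics/topc.png

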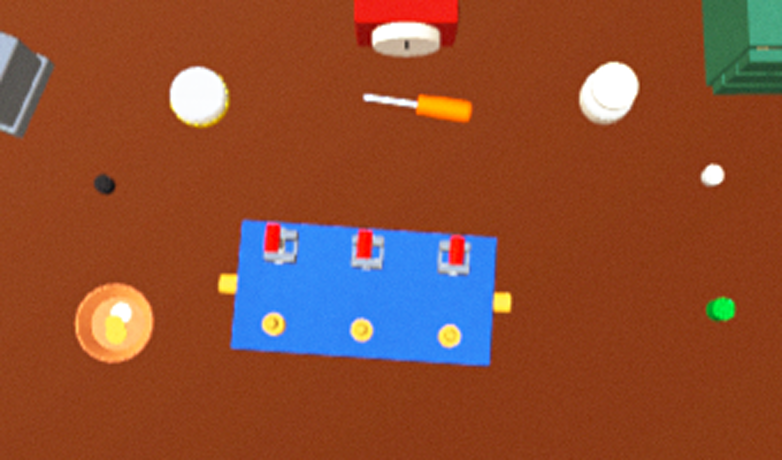

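View pics/scenec.png

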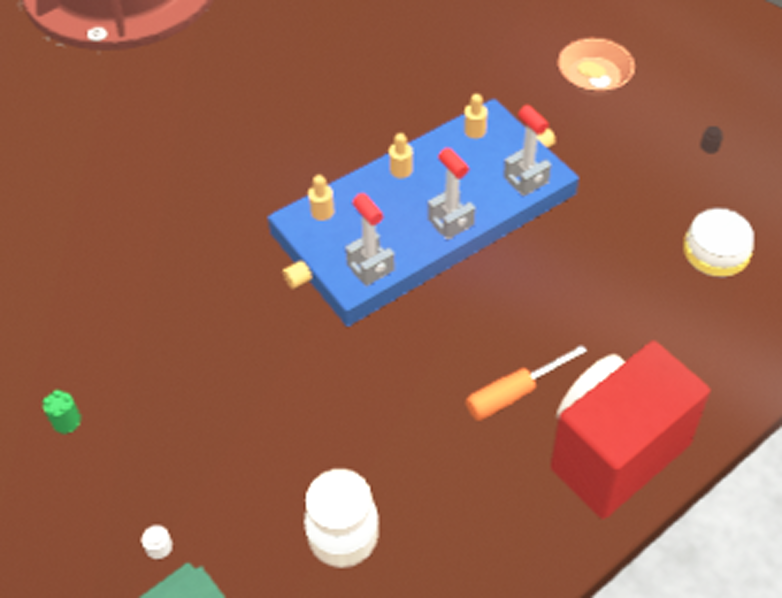

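The top view shows stems 1, 2 and 3 at about crop pixels (274,324), (361,330) and (449,336), with the grips behind them. The green cap is at (720,309), to the robot's right of the manifold. The scene view agrees: the cap stands at (62,412), clear of everything.

```bash
cat > h.py <<'E'
import numpy as np, cv2
from scipy.optimize import least_squares
from scipy.spatial.transform import Rotation as R
def proj(p,P):
    P=np.atleast_2d(P); M=np.array(p["world_to_cam"]); c=P@M[:3,:3].T+M[:3,3]
    return np.c_[p["fx"]*c[:,0]/c[:,2]+p["cx"],p["fy"]*c[:,1]/c[:,2]+p["cy"]]
def ray(p,uv,z):
    M=np.array(p["world_to_cam"]); d=M[:3,:3].T@[(uv[0]-p["cx"])/p["fx"],(uv[1]-p["cy"])/p["fy"],1]
    c=-M[:3,:3].T@M[:3,3]; return c+d*(z-c[2])/d[2]
def blobs(p,lo,hi,amin=20,hue2=None):
    h=cv2.cvtColor(p["frame"],cv2.COLOR_RGB2HSV); m=cv2.inRange(h,lo,hi)
    if hue2: m|=cv2.inRange(h,*hue2)
    n,_,s,c=cv2.connectedComponentsWithStats(m); return [(c[i].round(1).tolist(),s[i].tolist()) for i in range(1,n) if s[i,4]>=amin]
RED=dict(lo=(0,225,120),hi=(4,255,255),hue2=((175,200,100),(180,255,255)))
GREEN=dict(lo=(50,150,60),hi=(70,255,255))
BRASS=dict(lo=(15,120,120),hi=(32,255,255))
BLUE=dict(lo=(100,150,80),hi=(120,255,255))
def to_world(mp,P):
    x,y,a=mp; P=np.atleast_2d(P); c,s=np.cos(a),np.sin(a)
    return np.c_[x+c*P[:,0]-s*P[:,1],y+s*P[:,0]+c*P[:,1],P[:,2]]
E
python3 - <<'E'
from h import *
from workcell import imaging
for n in ["scene","top"]:
    p=imaging.capture(n)
    for k,v in dict(RED=RED,GREEN=GREEN,BRASS=BRASS).items(): print(n,k,*blobs(p,**v),sep="\n ")
E
```

```text
scene
 RED
scene
 GREEN
 ([156.9, 279.6], [150, 271, 14, 16, 137])
scene
 BRASS
 ([336.5, 145.4], [334, 141, 6, 9, 34])
 ([336.3, 154.6], [333, 151, 8, 8, 55])
 ([303.5, 163.1], [301, 160, 6, 8, 33])
 ([303.6, 172.0], [300, 168, 8, 9, 59])
 ([268.5, 180.8], [266, 176, 6, 10, 43])
 ([269.6, 190.4], [265, 186, 9, 9, 58])
 ([439.0, 214.6], [427, 203, 30, 17, 110])
 ([257.8, 220.9], [253, 215, 12, 10, 37])
 ([347.9, 269.4], [335, 261, 27, 17, 200])
 ([30.6, 323.8], [24, 319, 12, 10, 51])
 ([36.4, 334.7], [30, 329, 12, 11, 52])
 ([42.6, 345.9], [37, 340, 11, 11, 51])
 ([48.6, 357.6], [42, 352, 12, 11, 56])
top
 RED
 ([316.0, 109.1], [294, 96, 45, 34, 1145])
 ([616.2, 239.4], [587, 161, 53, 164, 7339])
 ([258.1, 213.1], [256, 208, 6, 11, 51])
 ([298.2, 215.8], [296, 211, 6, 11, 52])
 ([338.3, 218.1], [336, 213, 6, 12, 54])
 ([550.0, 228.5], [546, 226, 9, 6, 48])
 ([551.0, 239.4], [547, 236, 9, 7, 50])
 ([552.1, 250.4], [548, 248, 9, 6, 49])
 ([552.9, 261.5], [548, 259, 10, 6, 51])
 ([553.8, 272.6], [549, 270, 10, 6, 49])
top
 GREEN
 ([452.9, 244.1], [447, 240, 13, 9, 95])
top
 BRASS
 ([485.1, 39.4], [367, 0, 265, 96, 16063])
 ([231.3, 158.3], [216, 142, 24, 24, 72])
 ([332.5, 156.4], [321, 152, 24, 10, 163])
 ([540.0, 228.5], [537, 226, 8, 6, 42])
 ([238.4, 232.9], [235, 229, 8, 9, 67])
 ([193.0, 250.7], [180, 235, 26, 31, 502])
 ([358.3, 240.9], [355, 237, 8, 9, 68])
 ([540.9, 239.5], [537, 237, 9, 6, 44])
 ([258.9, 250.5], [255, 247, 9, 8, 57])
 ([541.7, 250.4], [538, 248, 9, 6, 46])
 ([297.0, 253.3], [293, 250, 9, 8, 54])
 ([334.9, 255.7], [331, 252, 9, 8, 52])
 ([542.6, 261.5], [539, 259, 9, 7, 48])
 ([543.4, 272.7], [540, 270, 9, 7, 47])
```

```bash
python3 - <<'E'
from h import *
from workcell import imaging
s=imaging.capture("scene"); t=imaging.capture("top")
ys=[.1,0,-.1]
L=np.array
St=L([[-.045,y,.066] for y in ys]); Ss=L([[-.045,y,.073] for y in ys]); G=L([[.045,y,.123] for y in ys])
ot=L([[258.9,250.5],[297,253.3],[334.9,255.7]]); os_=L([[336.4,145.4],[303.5,163.1],[268.5,180.8]]); g=L([[258.1,213.1],[298.2,215.8],[338.3,218.1]])
f=lambda m:L([*(proj(t,to_world(m,St))-ot).ravel(),*(proj(s,to_world(m,Ss))-os_).ravel(),*(proj(t,to_world(m,G))-g)[:,1].ravel()])
r=least_squares(f,[.5,0,0]); print(r.x, f(r.x).round(1))
print("gripres",(proj(t,to_world(r.x,G))-g).round(1).tolist())
print("grips",to_world(r.x,G).round(4).tolist(),"seats",to_world(r.x,St).round(4).tolist())
print("cap",ray(t,(453.2,244.1),.030),ray(s,(156.9,279.6),.019))
E
```

```text
[ 0.54311278  0.04886433 -0.07333223] [-1.   0.  -0.4 -0.3  0.3 -0.2 -0.1  0.4 -0.2 -0.  -0.4  0.7  0.1  0.1
  0.4]
gripres [[0.4, 0.1], [0.3, 0.1], [0.2, 0.4]]
grips [[0.5953, 0.1453, 0.123], [0.588, 0.0456, 0.123], [0.5807, -0.0542, 0.123]] seats [[0.5056, 0.1519, 0.066], [0.4982, 0.0522, 0.066], [0.4909, -0.0476, 0.066]]
cap [ 0.520066   -0.36749344  0.03      ] [ 0.51987802 -0.36678335  0.019     ]
```

The manifold fit is consistent to within 1 px, and both cameras agree on the cap position to within 1 mm. Next I move above lever 3 with the fingers partly closed, to straddle its grip loosely.

```bash
cat > go.py <<'E'
import sys; from h import *; from workcell import robot
# python3 go.py x y z [tool-x heading rad]: shift in tool axes/units to the target, turn
o=robot.get_obs(); M=R.from_rotvec(o["ee_rot"]).as_matrix(); T=np.array([float(v) for v in sys.argv[1:4]])
print("pos",o["tool_pos"].round(4),"shift",((M.T@(T-o["tool_pos"]))/.1).round(3),"w",round(o["width"],4),"t",o["t"])
if len(sys.argv)>4:
    a=float(sys.argv[4])-np.arctan2(M[1,0],M[0,0]); a=(a+np.pi/2)%np.pi-np.pi/2; print("turn",round(-a/np.pi,4))
E
python3 -m handwheel '[[0.43,-0.205,0,0,178],[0.853,-0.41,0,0,178]]' 20
python3 -m handwheel '[[0.43,-0.205,0,0,178],[0.853,-0.41,0,0,178]]'
python3 -m handwheel '[[0.43,-0.205,0,0,178],[0.853,-0.41,0,0,178]]'
python3 -m handwheel '[[0.43,-0.205,0,0,178],[0.853,-0.41,0,0,178]]'
python3 -m handwheel '[[0.43,-0.205,0,0,178],[0.853,-0.41,0,0,178]]'
python3 -m handwheel '[[0.4,-0.2,0,0.05,178],[0.8,-0.4,0.2,0.1,178],[0.8,-0.4,0.4,0.153,178],[0.8,-0.4,0.4,0.153,178]]'
python3 go.py .5807 -.0542 .104 -.0733
python3 -c "from workcell import robot; o=robot.get_obs(); print(o['ft_force'],o['q'])"
```

```text
t: 1.45
tool_pos: [0.2699, -0.4104, 0.2312]
ee_rot: [-3.078, -0.631, -0.0]
ft_force: [0.7, 0.1, -0.1]
width: 0.0518
grasp_force: 0.0
t: 1.7
tool_pos: [0.3325, -0.3385, 0.2314]
ee_rot: [3.077, 0.633, 0.0]
ft_force: [0.7, -0.1, -0.7]
width: 0.026
grasp_force: 0.0
t: 1.95
tool_pos: [0.3947, -0.2672, 0.2315]
ee_rot: [3.077, 0.633, 0.0]
ft_force: [0.8, -1.0, 0.9]
width: 0.0257
grasp_force: 0.0
t: 2.2
tool_pos: [0.457, -0.1957, 0.2314]
ee_rot: [3.077, 0.633, 0.001]
ft_force: [-0.3, -0.6, 0.5]
width: 0.0263
grasp_force: 0.0
t: 2.45
tool_pos: [0.5192, -0.1243, 0.2314]
ee_rot: [3.077, 0.633, 0.0]
ft_force: [0.2, -0.3, 0.3]
width: 0.026
grasp_force: 0.0
t: 2.95
tool_pos: [0.5749, -0.0566, 0.1898]
ee_rot: [-3.139, 0.114, 0.005]
ft_force: [0.1, 0.1, 0.3]
width: 0.0256
grasp_force: 0.0
pos [ 0.5749 -0.0566  0.1898] shift [ 0.059 -0.028  0.858] w 0.0256 t 2.95
turn 0.0001
[0.1492527  0.08442919 0.27676171] [-2.24701550e-01  4.17931426e-01 -7.73486600e-02  1.07875218e+00
 -5.89832020e-05  2.98976394e+00]
```

Joint 6 sits near its limit, so I'll make a half turn back first. The tool's y then points to manifold +y.

```bash

python3 -m handwheel '[[0,0,0,-0.3,178],[0,0,0,-0.3,178],[0,0,0,-0.3,178],[0,0,0,-0.3,178],[0,0,0,-0.3,178]]' >/dev/null
python3 -m handwheel '[[0,0,0,-0.3,178],[0,0,0,-0.3,178],[0,0,0,-0.3,178],[0,0,0,-0.3,178],[0,0,0,-0.3,178]]' >/dev/null
python3 -m handwheel '[[0,0,0,-0.3,178],[0,0,0,-0.3,178],[0,0,0,-0.3,178],[0,0,0,-0.3,178],[0,0,0,-0.3,178]]' >/dev/null
python3 -m handwheel '[[0,0,0,-0.1,178],[0,0,0,-0.1,178],[0,0,0,-0.1,178],[0,0,0,-0.1,178]]'
python3 go.py .5807 -.0542 .104 -.0733
python3 - <<'E'
from h import *
from workcell import imaging
p=imaging.capture("wrist"); cv2.imwrite("pics/w1.png",p["frame"][:,:,::-1])
print(*blobs(p,**RED)); print(proj(p,[[.5807,-.0542,.12],[.588,.0456,.12]]))
E
```

```text
t: 5.32
tool_pos: [0.576, -0.0577, 0.1919]
ee_rot: [0.144, 3.138, -0.0]
ft_force: [-0.1, 0.0, 0.3]
width: 0.026
grasp_force: 0.0
pos [ 0.576  -0.0577  0.1919] shift [-0.043  0.039  0.879] w 0.026 t 5.325
turn -0.0058
([611.9, 211.0], [599, 189, 34, 45, 682]) ([319.5, 213.0], [314, 193, 21, 45, 426]) ([465.0, 212.9], [457, 192, 26, 44, 517]) ([333.5, 222.8], [332, 203, 4, 33, 79])
[[320.98031543 215.89834442]
 [463.66199983 213.40560184]]
```

View pics/w1.png

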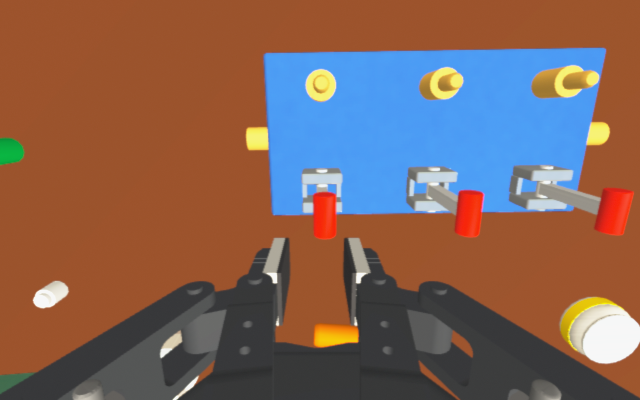

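In the wrist view, grip 3 spans columns 314–336 (centre 325). The pads are at about columns 283 and 350. The tool has to go about 5 mm left, then I look again just above the grip.

```bash

python3 -m handwheel '[[-0.04,0.05,0.3,-0.006,178],[-0.04,0.05,0.55,-0.006,178],[-0.04,0.05,0.55,-0.006,178]]'
python3 go.py .5807 -.0542 .104 -.0733
python3 - <<'E'
from h import *
from workcell import imaging
p=imaging.capture("wrist"); cv2.imwrite("pics/w2.png",p["frame"][:,:,::-1])
print(*blobs(p,**RED)); print(proj(p,[[.5807,-.0542,.12],[.588,.0456,.12]]))
E
```

```text
t: 5.75
tool_pos: [0.579, -0.0524, 0.1349]
ee_rot: [-0.112, -3.136, -0.001]
ft_force: [0.1, 0.1, 0.3]
width: 0.0259
grasp_force: 0.0
pos [ 0.579  -0.0524  0.1349] shift [-0.019 -0.016  0.308] w 0.0259 t 5.75
turn 0.0005
([314.9, 243.9], [302, 215, 30, 61, 1170]) ([506.2, 245.4], [490, 215, 39, 62, 1313]) ([520.8, 257.6], [517, 242, 8, 32, 59])
[[312.09089755 245.412152  ]
 [500.76951111 245.61747242]]
```

View pics/w2.png

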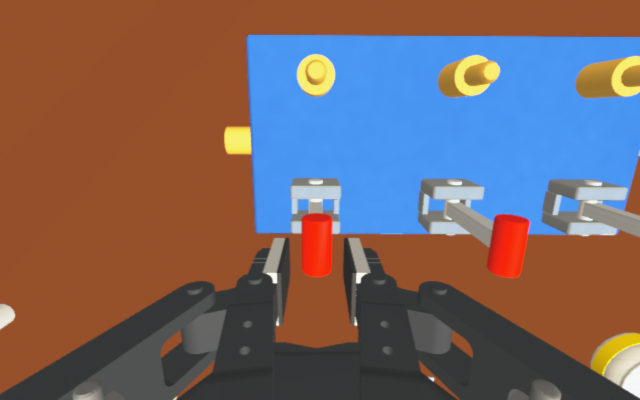

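The grip (columns 302–332) is centred between the pads. I'll descend and rock to the right (tool −y) in small steps.

```bash

python3 -m handwheel '[[-0.02,0,0.15,0,178],[-0.02,0,0.31,0,178],[-0.02,0,0.31,0,178]]'
python3 -m handwheel '[[0,-0.02,0,0,178],[0,-0.04,0,0,178],[0,-0.04,0,0,178]]'
python3 -m handwheel '[[0,-0.01,0,0,178],[0,-0.02,0,0,178],[0,-0.02,0,0,178]]'
python3 -m handwheel '[[0,-0.01,0,0,178],[0,-0.02,0,0,178],[0,-0.02,0,0,178]]'
```

```text
t: 6.18
tool_pos: [0.5813, -0.0526, 0.1038]
ee_rot: [-0.111, -3.137, -0.001]
ft_force: [-0.7, 0.5, 0.2]
width: 0.0256
grasp_force: 0.0
t: 6.55
tool_pos: [0.5823, -0.0571, 0.1057]
ee_rot: [0.112, 3.139, -0.0]
ft_force: [-0.0, 0.3, 0.0]
width: 0.0255
grasp_force: 0.0
t: 6.92
tool_pos: [0.582, -0.0588, 0.1054]
ee_rot: [0.111, 3.139, 0.0]
ft_force: [0.7, 1.9, 1.6]
width: 0.0256
grasp_force: 0.8
t: 7.3
tool_pos: [0.5818, -0.0609, 0.1053]
ee_rot: [-0.112, -3.14, 0.0]
ft_force: [-0.3, 1.2, 1.7]
width: 0.0255
grasp_force: 0.6
```

```bash

for i in 1 2 3; do python3 -m handwheel '[[0,-0.01,0,0,178],[0,-0.01,0,0,178]]' | grep -E "pos|ft|gras"; done
```

```text
tool_pos: [0.5816, -0.0619, 0.1053]
ft_force: [0.1, 1.1, 0.9]
grasp_force: 0.6
tool_pos: [0.5816, -0.0629, 0.1053]
ft_force: [0.6, 1.3, 1.0]
grasp_force: 0.6
tool_pos: [0.5815, -0.0639, 0.1053]
ft_force: [0.1, 1.7, 1.1]
grasp_force: 0.6
```

```bash

for i in 1 2 3; do python3 -m handwheel '[[0,-0.01,0,0,178],[0,-0.01,0,0,178]]' | grep -E "pos|ft|gras"; done
python3 - <<'E'
from h import *
from workcell import imaging
p=imaging.capture("wrist"); cv2.imwrite("pics/w3.png",p["frame"][:,:,::-1])
E
```

```text
tool_pos: [0.5814, -0.0649, 0.1053]
ft_force: [0.8, 0.3, 1.1]
grasp_force: 0.6
tool_pos: [0.5814, -0.0659, 0.1053]
ft_force: [-0.6, 1.9, 1.3]
grasp_force: 0.6
tool_pos: [0.5813, -0.0669, 0.1053]
ft_force: [0.1, 1.1, -0.3]
grasp_force: 0.6
```

View pics/w3.png

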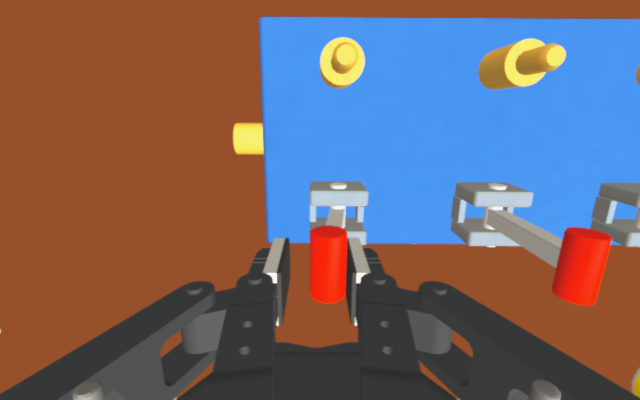

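Lever 3 leans right by about 9 mm, carried by the left pad, and it still meets no stop. So it is the loose one, and the other two needn't be touched. On to its right stop.

```bash

python3 -m handwheel '[[0,-0.01,0,0,178],[0,-0.02,0,0,178],[0,-0.03,0,0,178],[0,-0.03,0,0,178]]' | grep -E "pos|ft|gras"
for i in 1 2 3 4; do python3 -m handwheel '[[0,-0.01,0,0,178],[0,-0.01,0,0,178]]' | grep -E "pos|ft|gras"; done
```

```text
tool_pos: [0.5811, -0.07, 0.1052]
ft_force: [-0.4, 0.6, -0.0]
grasp_force: 0.5
tool_pos: [0.581, -0.0708, 0.1052]
ft_force: [0.4, 1.1, -1.7]
grasp_force: 0.6
tool_pos: [0.5809, -0.0719, 0.1053]
ft_force: [0.0, 1.3, -0.6]
grasp_force: 0.6
tool_pos: [0.5809, -0.0729, 0.1053]
ft_force: [0.5, 2.3, -0.9]
grasp_force: 0.6
tool_pos: [0.5808, -0.0739, 0.1053]
ft_force: [-0.3, 1.3, -0.5]
grasp_force: 0.6
```

```bash

for i in 1 2; do python3 -m handwheel '[[0,-0.01,0,0,178],[0,-0.01,0,0,178]]' | grep -E "pos|ft|gras"; done
```

```text
tool_pos: [0.5808, -0.0746, 0.1053]
ft_force: [-0.8, 3.1, -1.4]
grasp_force: 1.6
tool_pos: [0.5807, -0.0751, 0.1052]
ft_force: [0.6, 6.2, -1.6]
grasp_force: 3.0
```

The right stop is felt at about y = −0.0743. I'll press it a touch more, then go left; the left stop should be near y = −0.034.

```bash

python3 -m handwheel '[[0,-0.005,0,0,178],[0,-0.005,0,0,178]]' | grep -E "pos|ft|gras"
python3 -m handwheel '[[0,0.04,0,0,178],[0,0.08,0,0,178],[0,0.1,0,0,178],[0,0.12,0,0,178],[0,0.14,0,0,178]]' | grep -E "pos|ft|gras"
python3 -m handwheel '[[0,0.03,0,0,178],[0,0.06,0,0,178],[0,0.09,0,0,178],[0,0.12,0,0,178],[0,0.15,0,0,178]]' | grep -E "pos|ft|gras"
python3 -m handwheel '[[0,0.02,0,0,178],[0,0.04,0,0,178],[0,0.06,0,0,178],[0,0.08,0,0,178],[0,0.08,0,0,178]]' | grep -E "pos|ft|gras"
for i in 1 2; do python3 -m handwheel '[[0,0.01,0,0,178],[0,0.01,0,0,178]]' | grep -E "pos|ft|gras"; done
```

```text
tool_pos: [0.5807, -0.0752, 0.1052]
ft_force: [1.7, 7.9, -1.6]
grasp_force: 3.8
tool_pos: [0.5818, -0.0628, 0.1055]
ft_force: [-0.5, -3.1, 1.7]
grasp_force: 1.2
tool_pos: [0.5827, -0.0471, 0.1053]
ft_force: [0.3, -1.4, 2.0]
grasp_force: 1.0
tool_pos: [0.5832, -0.039, 0.1052]
ft_force: [0.2, -0.6, 0.7]
grasp_force: 0.1
tool_pos: [0.5833, -0.0383, 0.1052]
ft_force: [-0.2, -1.5, -0.1]
grasp_force: 0.5
tool_pos: [0.5834, -0.0373, 0.1052]
ft_force: [-0.4, -1.0, 0.0]
grasp_force: 0.6
```

```bash

python3 -m handwheel '[[0,0.01,0,0,178],[0,0.02,0,0,178],[0,0.02,0,0,178]]' | grep -E "pos|ft|gras"
for i in 1 2 3; do python3 -m handwheel '[[0,0.01,0,0,178],[0,0.01,0,0,178]]' | grep -E "pos|ft|gras"; done
```

```text
tool_pos: [0.5835, -0.0352, 0.1053]
ft_force: [-0.3, -1.1, -0.9]
grasp_force: 0.5
tool_pos: [0.5836, -0.0343, 0.1053]
ft_force: [-0.7, -1.0, -0.3]
grasp_force: 0.6
tool_pos: [0.5837, -0.0333, 0.1053]
ft_force: [0.2, -1.6, -0.5]
grasp_force: 0.6
tool_pos: [0.5837, -0.0325, 0.1053]
ft_force: [-0.8, -3.4, -2.1]
grasp_force: 1.4
```

```bash

python3 -m handwheel '[[0,0.01,0,0,178],[0,0.01,0,0,178]]' | grep -E "pos|ft|gras"
python3 -m handwheel '[[0,-0.02,0,0,178],[0,-0.05,0,0,178],[0,-0.05,0,0,178]]' | grep -E "pos|ft|gras"
python3 -m handwheel '[[0,0,-0.2,0,178],[0,0,-0.5,0,178],[0,0,-1.0,0,178],[0,0,-1.0,0,178]]' | grep -E "pos|ft|gras"
python3 - <<'E'
from h import *
from workcell import imaging
p=imaging.capture("top"); print([b for b in blobs(p,**RED) if 200<b[0][0]<400])
E
python3 go.py .52 -.367 .16 -.0733
```

```text
tool_pos: [0.5838, -0.032, 0.1052]
ft_force: [0.0, -6.4, -2.2]
grasp_force: 2.8
tool_pos: [0.5836, -0.0363, 0.1054]
ft_force: [-0.5, 0.2, 0.2]
grasp_force: 0.0
tool_pos: [0.5859, -0.0366, 0.2092]
ft_force: [0.5, -0.4, 0.1]
grasp_force: 0.0
[([316.0, 109.1], [294, 96, 45, 34, 1166]), ([258.1, 213.0], [256, 208, 6, 11, 54]), ([298.1, 215.6], [295, 211, 7, 11, 53])]
pos [ 0.5847 -0.0364  0.207 ] shift [ 0.413 -3.343  0.469] w 0.0256 t 15.775
turn 0.0008
```

```bash

python3 -m handwheel '[[0.05,-0.42,0,0,105],[0.103,-0.836,0,0,105]]' >/dev/null
python3 -m handwheel '[[0.05,-0.42,0,0,105],[0.103,-0.836,0,0,105]]' >/dev/null
python3 -m handwheel '[[0.05,-0.42,0,0,105],[0.103,-0.836,0,0,105]]' >/dev/null
python3 -m handwheel '[[0.05,-0.42,0.2,0,105],[0.103,-0.836,0.5,0,105],[0.103,-0.836,0.8,0,105],[0.103,-0.836,0.8,0,105]]'
python3 go.py .52 -.367 .016 -.0733
python3 - <<'E'
from h import *
from workcell import imaging
p=imaging.capture("wrist"); cv2.imwrite("pics/w4.png",p["frame"][:,:,::-1])
b=blobs(p,**GREEN); print(b, proj(p,[[.52,-.367,.034],[.52,-.367,.017]]))
t=imaging.capture("top"); print([b for b in blobs(t,**RED) if 200<b[0][0]<400]); print(proj(t,to_world((.5431,.0489+.002,-.0733),[[.045,-.1+.07*np.sin(a),.05+.07*np.cos(a)] for a in (0,.06,.15,.22)])))
E
```

```text
t: 17.02
tool_pos: [0.5165, -0.3656, 0.1218]
ee_rot: [-0.112, -3.135, -0.007]
ft_force: [-0.3, 0.2, 0.3]
width: 0.0503
grasp_force: 0.0
pos [ 0.5165 -0.3656  0.1218] shift [-0.041 -0.016  1.058] w 0.0503 t 17.025
turn 0.0005
[([304.8, 191.6], [297, 183, 19, 23, 108]), ([320.4, 192.2], [313, 184, 15, 18, 106]), ([298.9, 214.1], [297, 211, 6, 9, 23]), ([313.3, 220.3], [311, 217, 7, 9, 23])] [[313.33242982 208.86439523]
 [313.41410871 202.74585568]]
[([316.0, 109.2], [294, 96, 45, 34, 1156]), ([258.1, 213.2], [256, 208, 6, 11, 53]), ([298.2, 215.7], [296, 211, 6, 11, 52]), ([332.1, 218.1], [330, 213, 6, 11, 53])]
[[337.57839335 218.66424836]
 [335.90580235 218.55950418]
 [333.40158926 218.42490557]
 [331.47110125 218.33959149]]
```

View pics/w4.png

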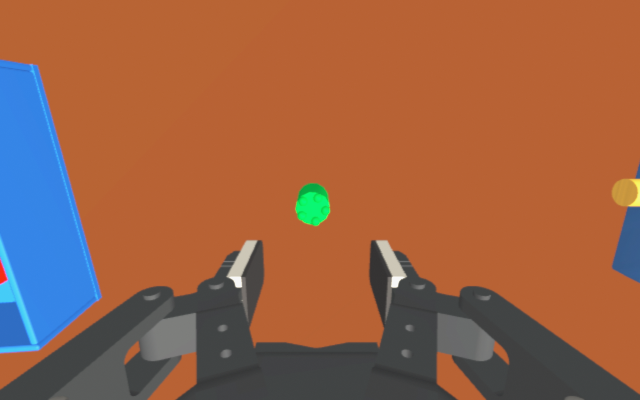

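The cap's top is at (313,208), where predicted, and top-view column 332 puts lever 3 at about +0.2 rad. I'll descend and grasp.

```bash

python3 -m handwheel '[[-0.04,-0.02,0.4,0,105],[-0.04,-0.02,0.8,0,105],[-0.04,-0.02,0.8,0,105]]' >/dev/null
python3 go.py .52 -.367 .008 -.0733
python3 -m handwheel '[[0,0,0.15,0,105],[0,0,0.33,0,105],[0,0,0.33,0,105]]'
python3 -m handwheel '[[0,0,0,0,150],[0,0,0,0,190],[0,0,0,0,220],[0,0,0,0,220],[0,0,0,0,220]]' 25
python3 -m handwheel '[[0,0,-0.4,0,220],[0,0,-0.95,0,220],[0,0,-0.95,0,220]]'
python3 -m handwheel '[[0,0,-0.4,0,220],[0,0,-0.6,0,220],[0,0,-0.6,0,220]]'
python3 - <<'E'
from h import *
from workcell import imaging,robot
p=imaging.capture("wrist"); cv2.imwrite("pics/w5.png",p["frame"][:,:,::-1])
s=imaging.capture("scene"); g=blobs(s,**GREEN); print(g); T=robot.get_obs()["tool_pos"]; print(T,proj(s,T+[0,0,.01]))
E
python3 go.py .4909 -.0466 .16 -.0733
```

```text
pos [ 0.5216 -0.3676  0.0441] shift [0.016 0.004 0.361] w 0.0504 t 17.5
turn 0.001
t: 17.88
tool_pos: [0.5219, -0.3686, 0.0112]
ee_rot: [-0.111, -3.138, -0.002]
ft_force: [0.1, 0.6, -0.3]
width: 0.0498
grasp_force: 0.0
t: 18.5
tool_pos: [0.5229, -0.3696, 0.013]
ee_rot: [0.111, 3.139, -0.001]
ft_force: [-0.2, 0.4, 5.6]
width: 0.0249
grasp_force: 25.0
t: 18.88
tool_pos: [0.5248, -0.3713, 0.1118]
ee_rot: [0.111, 3.134, -0.008]
ft_force: [0.5, 0.0, 0.1]
width: 0.0251
grasp_force: 24.8
t: 19.25
tool_pos: [0.5231, -0.3697, 0.1679]
ee_rot: [0.111, 3.138, -0.002]
ft_force: [0.3, -0.2, -0.8]
width: 0.025
grasp_force: 24.8
[([136.7, 237.9], [128, 228, 17, 20, 200])]
[ 0.52206632 -0.36889723  0.16588426] [[135.83625184 238.43398016]]
pos [ 0.5221 -0.3689  0.1659] shift [0.54  3.193 0.063] w 0.0251 t 19.35
turn 0.0007
```

View pics/w5.png

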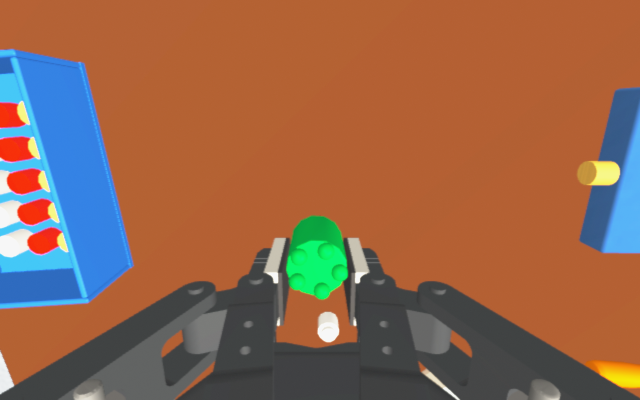

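The cap is held square between the pads; its ball ring is centred at about (316,271). I'll check its offset from the tool axis, then carry it to stem 3.

```bash

python3 - <<'E'
from h import *
from workcell import imaging,robot
p=imaging.capture("wrist"); T=robot.get_obs()["tool_pos"]
print(T,"obs ball ring 316,271; pred",proj(p,T+[[0,0,.023],[-.002,0,.023],[0,.002,.023]]))
E
python3 -m handwheel '[[0.06,0.4,0,0,220],[0.13,0.8,0,0,220]]' >/dev/null
python3 -m handwheel '[[0.06,0.4,0,0,220],[0.13,0.8,0,0,220]]' >/dev/null
python3 -m handwheel '[[0.06,0.4,0,0,220],[0.13,0.8,0,0,220]]' >/dev/null
python3 -m handwheel '[[0.06,0.4,0,0,220],[0.13,0.8,0,0,220],[0.13,0.8,0,0,220],[0.13,0.8,0,0,220]]'
python3 - <<'E'
from h import *
from workcell import imaging,robot
s=imaging.capture("scene");t=imaging.capture("top");p=imaging.capture("wrist")
for n,f in (("s",s),("t",t),("w",p)): print(n,blobs(f,**GREEN,amin=10),[b for b in blobs(f,**BRASS)][:9])
T=robot.get_obs()["tool_pos"]; print(T,proj(s,T+[0,0,.006]))
a=s["frame"][90:250,200:420]; b=p["frame"]
cv2.imwrite("pics/m6.png",np.hstack([cv2.resize(a[:,:,::-1],(400,291)),cv2.resize(b[:,:,::-1],(400,291))]))
E
python3 go.py .491 -.047 .16 -.0733
```

```text
[ 0.52186748 -0.36872101  0.16557346] obs ball ring 316,271; pred [[315.37318183 276.98742794]
 [315.02816269 272.64714602]
 [320.17253845 276.67722955]]
t: 20.65
tool_pos: [0.4931, -0.0465, 0.1666]
ee_rot: [-0.111, -3.139, 0.0]
ft_force: [0.3, -0.4, -0.2]
width: 0.0251
grasp_force: 24.9
s [([266.9, 149.7], [262, 141, 9, 18, 101])] [([336.5, 145.4], [334, 141, 6, 9, 34]), ([336.3, 154.6], [333, 151, 8, 8, 55]), ([303.5, 163.1], [301, 160, 6, 8, 33]), ([303.6, 172.0], [300, 168, 8, 9, 59]), ([268.5, 180.8], [266, 176, 6, 10, 43]), ([269.6, 190.4], [265, 186, 9, 9, 58]), ([439.0, 214.6], [427, 203, 30, 17, 110]), ([257.8, 220.9], [253, 215, 12, 10, 36]), ([348.0, 269.4], [335, 261, 27, 17, 200])]
t [] [([483.7, 39.7], [368, 0, 265, 96, 16787]), ([470.0, 47.7], [465, 44, 11, 8, 21]), ([383.7, 61.8], [380, 57, 10, 9, 22]), ([231.6, 158.2], [216, 142, 24, 24, 70]), ([332.6, 156.3], [321, 152, 24, 10, 161]), ([540.0, 228.5], [537, 226, 8, 6, 42]), ([238.4, 232.9], [235, 229, 8, 9, 67]), ([193.0, 250.8], [180, 235, 26, 31, 498]), ([540.9, 239.5], [537, 237, 9, 6, 44])]
w [([312.9, 243.9], [286, 218, 60, 71, 1605]), ([338.5, 271.4], [331, 264, 17, 17, 184]), ([320.3, 288.6], [312, 282, 19, 17, 170])] [([316.8, 189.7], [304, 173, 27, 34, 762]), ([437.5, 190.6], [417, 173, 42, 35, 1014]), ([560.3, 191.8], [530, 174, 67, 34, 1504]), ([251.8, 227.1], [241, 216, 22, 23, 490]), ([595.4, 229.3], [584, 217, 23, 24, 415])]
[ 0.49335362 -0.0472659   0.16694277] [[265.52682622 151.73538801]]
pos [ 0.4934 -0.0473  0.1669] shift [0.024 0.001 0.069] w 0.025 t 20.8
turn 0.0004
```

View pics/m6.png

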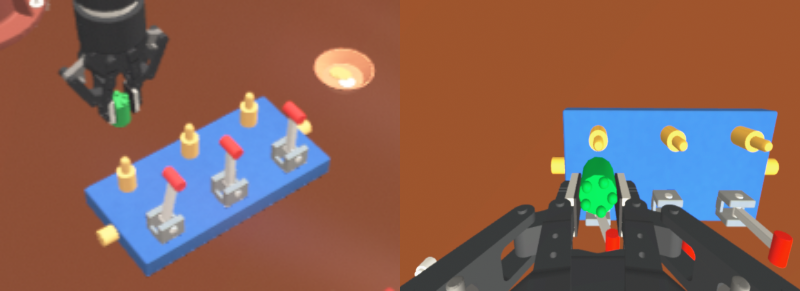

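The cap hangs beside stem 3 in the scene view and lines up with the stem column in the wrist view. It sits about 2.5 mm nearer the robot than the TCP, so the present position is right. I'll lower it partway and check the stem's position from close by.

```bash

python3 -m handwheel '[[0,0,0.3,0,220],[0,0,0.55,0,220],[0,0,0.55,0,220],[0,0,0.55,0,220]]'
python3 - <<'E'
from h import *
from workcell import imaging,robot
p=imaging.capture("wrist");s=imaging.capture("scene"); T=robot.get_obs()["tool_pos"]; print(T)
print("w",blobs(p,**BRASS)); P=[[.491,-.047,z] for z in (.06,.082)]+to_world((.5431,.0489,-.0733),[[-.045,0,.06],[-.045,0,.082]]).tolist(); print(proj(p,P))
print("s",blobs(s,**GREEN),[b for b in blobs(s,**BRASS) if b[0][0]<290]); print(proj(s,[[.491,-.047,.073],T+[-.0025,0,.004]]))
a=s["frame"][120:220,220:340]; b=p["frame"][100:340,150:490]
cv2.imwrite("pics/m7.png",np.hstack([cv2.resize(a[:,:,::-1],(400,333)),cv2.resize(b[:,:,::-1],(400,333))]))
E
```

```text
t: 21.3
tool_pos: [0.4938, -0.047, 0.113]
ee_rot: [0.112, 3.139, -0.0]
ft_force: [-0.3, 0.4, 0.6]
width: 0.025
grasp_force: 24.9
[ 0.49417519 -0.04682348  0.11335902]
w [([316.7, 202.9], [299, 186, 36, 35, 947]), ([467.8, 209.7], [439, 186, 60, 47, 1836]), ([609.9, 207.9], [576, 187, 64, 44, 2066]), ([238.1, 249.7], [225, 236, 27, 28, 709])]
[[314.9577555  214.48143556]
 [314.82661537 226.37971652]
 [470.26543925 214.63837388]
 [487.9286395  226.55111878]]
s [([269.7, 166.0], [266, 163, 7, 8, 26])] [([268.6, 181.1], [266, 176, 6, 10, 41]), ([269.6, 190.4], [265, 186, 9, 9, 58]), ([257.6, 220.8], [253, 215, 12, 10, 39]), ([30.6, 323.8], [24, 319, 12, 10, 51]), ([36.4, 334.7], [30, 329, 12, 11, 52]), ([42.6, 346.0], [37, 340, 11, 11, 50]), ([48.5, 357.7], [42, 353, 12, 10, 55])]
[[268.35581072 181.38898808]
 [267.15541219 168.58167515]]
```

View pics/m7.png

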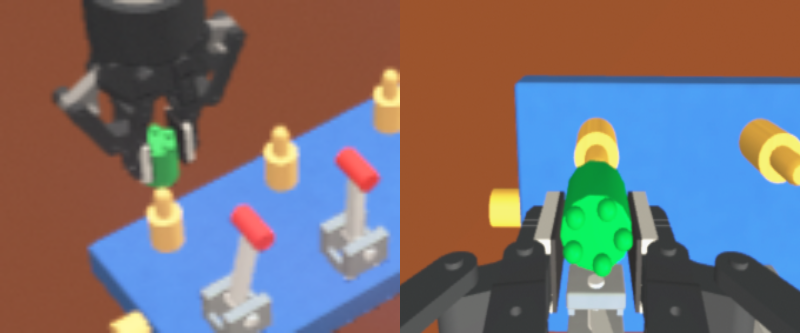

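Both views show the cap axis over the stem: scene crop (162,150) against (164,200), and wrist columns equal. I'll shift 1 mm toward the robot and lower onto the stem, watching the force.

```bash

python3 -m handwheel '[[0.01,0,0.1,0,220],[0.01,0,0.16,0,220],[0.01,0,0.16,0,220]]' | grep -E "pos|ft|gras"
for i in 1 2; do python3 -m handwheel '[[0,0,0.03,0,220],[0,0,0.05,0,220],[0,0,0.05,0,220]]' | grep -E "pos|ft|gras"; done
```

```text
tool_pos: [0.4919, -0.0462, 0.0957]
ft_force: [0.9, -0.4, -1.5]
grasp_force: 24.9
tool_pos: [0.4923, -0.0463, 0.0912]
ft_force: [0.1, -0.3, -0.4]
grasp_force: 24.9
tool_pos: [0.4922, -0.0463, 0.0861]
ft_force: [-0.8, 0.0, -0.1]
grasp_force: 24.9
```

```bash

python3 -m handwheel '[[0,0,0.04,0,220],[0,0,0.08,0,220],[0,0,0.08,0,220]]' | grep -E "pos|ft|gras"
for i in 1 2 3 4; do python3 -m handwheel '[[0,0,0.01,0,220],[0,0,0.01,0,220]]' | grep -E "pos|ft|gras"; done
```

```text
tool_pos: [0.4921, -0.0463, 0.0779]
ft_force: [0.1, 0.3, -0.2]
grasp_force: 24.9
tool_pos: [0.4924, -0.0463, 0.0773]
ft_force: [0.3, -0.2, -0.9]
grasp_force: 24.9
tool_pos: [0.4923, -0.0463, 0.0763]
ft_force: [0.3, -0.5, 0.8]
grasp_force: 24.9
tool_pos: [0.4923, -0.0463, 0.0753]
ft_force: [-0.4, 0.5, -0.1]
grasp_force: 24.9
tool_pos: [0.4923, -0.0463, 0.0742]
ft_force: [0.2, -0.1, -0.0]
grasp_force: 24.9
```

```bash

for i in 1 2 3; do python3 -m handwheel '[[0,0,0.005,0,220],[0,0,0.005,0,220]]' | grep -E "pos|ft|gras"; done
```

```text
tool_pos: [0.4923, -0.0464, 0.0738]
ft_force: [0.3, -0.2, -0.1]
grasp_force: 24.9
tool_pos: [0.4923, -0.0464, 0.0733]
ft_force: [0.2, 0.3, 0.1]
grasp_force: 24.9
tool_pos: [0.4924, -0.0464, 0.073]
ft_force: [-1.3, 0.9, 2.7]
grasp_force: 25.1
```

```bash

python3 -m handwheel '[[0,0,0.005,0,220],[0,0,0.005,0,220]]' | grep -E "pos|ft|gras"
python3 -m handwheel '[[0,0,0,0,190],[0,0,0,0,160],[0,0,0,0,130],[0,0,0,0,130]]' | grep -E "pos|ft|gras|width"
python3 -m handwheel '[[0,0,-0.2,0,130],[0,0,-0.5,0,130],[0,0,-0.95,0,130],[0,0,-0.95,0,130]]' | grep -E "pos|ft|gras"
python3 -m handwheel '[[0.4,-0.4,-0.4,0,130],[0.8,-0.8,-0.4,0,130]]' >/dev/null
python3 -m handwheel '[[0.4,-0.5,0,0,130],[0.4,-1,0,0,130],[0.4,-1,0,0,130]]' | grep -E "pos|ft|gras|t:"
python3 - <<'E'
from h import *
from workcell import imaging
s=imaging.capture("scene");t=imaging.capture("top")
print(blobs(s,**GREEN),blobs(t,**GREEN)); print([b for b in blobs(t,**RED) if 200<b[0][0]<400])
print("home cap pred", proj(s,[.491,-.047,.079]),proj(t,[.491,-.047,.092]))
a=s["frame"][110:260,220:400]; b=t["frame"][190:280,220:380]
cv2.imwrite("pics/m8.png",np.hstack([cv2.resize(a[:,:,::-1],(400,333)),cv2.resize(b[:,:,::-1],(400,333))]))
E
```

```text
tool_pos: [0.4925, -0.0464, 0.0729]
ft_force: [-3.5, 0.6, 9.4]
grasp_force: 25.8
tool_pos: [0.4923, -0.0463, 0.0722]
ft_force: [-0.2, -0.3, 0.2]
width: 0.0417
grasp_force: 0.0
tool_pos: [0.4945, -0.0468, 0.1702]
ft_force: [-0.1, 0.2, -0.4]
grasp_force: 0.0
t: 26.52
tool_pos: [0.3592, -0.2201, 0.2067]
ee_rot: [-0.119, -3.139, 0.001]
ft_force: [0.1, 1.3, -0.1]
grasp_force: 0.0
[] [([335.4, 255.7], [331, 252, 9, 8, 57])]
[([316.0, 109.2], [294, 96, 45, 34, 1135]), ([258.1, 213.2], [256, 208, 6, 11, 53]), ([298.2, 215.7], [296, 211, 6, 11, 53]), ([332.0, 218.2], [330, 213, 5, 11, 53])]
home cap pred [[268.16565505 179.68365771]] [[335.45826654 255.09818678]]
```

View pics/m8.png

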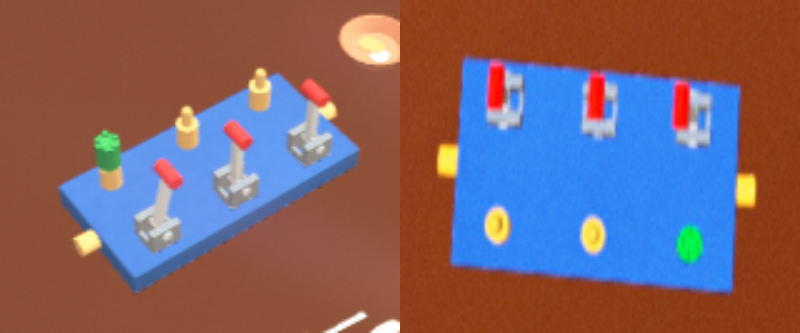

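The cap sits square on stem 3's collar: scene crop (108,155), top crop (689,243). Lever 3 leans left, and levers 1 and 2 haven't moved. I'm handing it in.

```bash
python3 -c "
from workcell import robot; print(robot.job_done())"
```

```text
the job is handed in; nothing more can be done
None
```

Lever 3 was the worn one: I rocked it to its right stop, then its left stop, and left it leaning left. The green cap is seated home on stem 3, levers 1 and 2 were never touched, and the job was handed in at about 27 s (no verdict was returned).

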